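Clamp a wooden ball in the drilling jig and hold it shut

ROBOT

A 6-joint arm with a two-finger parallel gripper is mounted at the origin on the work surface. World frame = base frame: x ahead of the robot, y to its left, z up, the work surface at z = 0. Lengths are in m, angles in degrees, forces in N, time in s.
With the tool pointing down it reaches from about 0.35 to 1 m from the base axis. Payload 7.1 kg.
Tool frame: the origin (TCP) lies at the very end of the fingers, on their centre line; the grasp point (between the pads) lies 19 mm behind it; z points along the fingers, y is the line along which they close (so a half turn about z gives the same grasp; the last joint's range is limited). The gripper opens to 85 mm and grips with 20 to 120 N. Pads are 22 mm wide; open, the fingers measure 114 mm over their backs; the gripper's body (76 mm by 85 mm) begins 54 mm behind the grasp point. The pads swing forward as they close: fully open they stand 13 mm farther back than shut.
Start: joints at [-77.006, 24.242, 93.386, -0, 62.372, -1.089], TCP at [0.152, -0.606, 0.231] pointing down, gripper open.
Joint ranges: [-172.04, 172.04], [-51.8, 120.97], [4.93, 147.93], [-75.15, 255.16], [6.16, 154.13], [-145.62, 145.62]. Speed limits (degrees/s): [136.94, 136.94, 172.46, 180, 180, 180].

INTERFACE

Orientations are given as a 3x3 rotation matrix whose columns are the frame's x, y, z axes.
In Python, from rig import env, optics, recognise, pinpoint gives the robot as it stands.
- The arm moves only by the tool play_rows, never from a script. Its argument "increments" is a list that holds one entry, the list of rows, each a list of 7 numbers: the shift along the tool's x, y, z in m, then the turn, a rotation vector about the tool's x, y, z in units of 6 degrees (1.0 is 6 degrees), then the gripper's target within -1 to 1 (shut at 1, half-way at 0, fully open at -1). A call has 1 to 20 rows; each row shifts and turns the commanded pose from where the row before left it, along the tool's axes as they then stand; what a row does not reach is not made up. A row lasts 1/12 s, in which the tool goes at most 41.7 mm and 7.16 degrees, less where a joint would pass 70% of its speed; a pose out of reach is approached as far as the arm can. A call is refused whole if a number of a shift passes 0.0417 or a number of a turn 1, either way. A call with a gripper value outside its range is refused whole. The fingers move at their own pace and stop on an object; the grip force is fixed at half the most. Time passes only in rows, so rows that do not move let the fingers close. It gives the time, the measured TCP pose, the force, the opening and the grip force at its end, in the units of the state.
- env.state(): the state, without advancing time (a new reading comes with each control period).
- optics.grab_frame(name): name is "scene" or "top" or "wrist"; returns the picture (420x560x3 uint8, red, green, blue); there is no depth.
- optics.camera_params(name): a dict with "fx", "fy", "cx", "cy" (pixels), "rvec" (rotation vector, rad) and "tvec" (3), from world to camera coordinates, as OpenCV has them; the wrist camera has in their place "T_tool_cam" (4x4, takes a point from camera to tool coordinates, whose origin is the TCP and whose axes are the flange's). Camera axes: x right, y down, z forward; pixel columns grow to the right and rows downward; lengths in m; the calibration is good to about 2 mm. A picture is of the moment at which its call begins: read the wrist's pose just before it. camera_params takes no time and is no camera call.
- env.sign_off(): hands the job in; it is judged then, once.
Trained networks look in the newest picture that a camera, given by its name, has taken for a name from the list of things; names that differ only in an ending like _2 or _b are one class to them, and where a whole thing is asked for, a point or a joint stands for the part that bears it (a point fixed in the world has none). Each returns a list of dicts, best first, with "conf" (0 to 1); they miss things now and then, are a little off and sometimes report something else, mostly with a low value. They report only what shows in the picture. A call takes as long as a camera call.
- recognise(camera, thing): "location" ([x, y, z] in m, in world coordinates, good to about 4 mm: the middle of the surface that is visible of it).
- pinpoint(camera, thing): "location" ([x, y, z] in m, in world coordinates, good to about 4 mm: a listed point, or the origin of a listed thing).
The state is a dict: "time_s": time; "q": joint angles; "dq": joint speeds; "effort": joint torques, N m; "position": TCP position; "eef_rot": TCP orientation; "ft_force": force on the tool from outside, world axes, zero at the start; "moment": the same for the moment, N m; "opening": opening from 0.0 (shut) to 1.0 (fully open); "gripper_force": force on a finger pad.
Only numpy, scipy, OpenCV 4.12 (cv2) and the standard library are available. Lean on these libraries where they do the work, as an engineer would, in place of code of your own. Each camera call takes 0.05 s, during which the arm holds its last target. There are 200 camera calls.

TASK

Set the wooden ball in the orange cup of the open drilling jig, swing the yellow lid down onto it, then push the red-knobbed pin from its holder block through the hole in the lid into the hole of the metal post below. The cup is sprung and lifts the lid a little, so press down on the pin until the lid is fully shut, and finish like that: still pushing down on the pin's knob, with the lid held shut and the pin fully in. Leave the jar, the wood offcut and the screwdriver where they are.

Things in the scene. Friction and masses are not known exactly. Their poses are not given: they have to be found in the camera images.
- jig: Fixed clamshell drilling jig. Origin: on the bench, underside of its plywood base plate (x -112 to +103, y +-65, top at z 20 mm); z up, x from the post end to the hinge end. In this frame: sprung cup on the line y 0 at x -15; metal post (34 x 50 mm, top at z 86) at x -85, y 0; two grey hinge pillars (26 x 14 mm, up to z 108) at x 78, y +-57.5; hinge axis along y at x 75, z 92. Nothing stands beside the cup. The jig's place and yaw vary.
- cup_seat (a point): Fixed point of the jig: where the ball's centre is when it sits in the unloaded cup (63 mm above the bench). The cup is an orange ring, outside diameter 48, inside 36 mm, rim at 42 mm above the bench (so 21 mm below the seated ball's centre), on a spring: 7 N to begin to move, 10 N when 5 mm down.
- post_hole (a point): Centre of the mouth of the hole in the post's top (86 mm above the bench). Vertical, diameter 14 mm, 46 mm deep, chamfered.
- lid_hinge (a point): Middle of the lid's hinge axis (92 mm above the bench); the axis runs along the jig's y.
- lid (a joint): Hinge angle of the lid, rad: 0 = shut (lid level, its underside on the post), grows as it opens upward; about 1.57 = standing upright, stop at 1.9. Stiff hinge: the lid stays put while near upright and sinks slowly under its weight (0.25 kg) when leaning towards shut. With the ball in the cup it comes to rest at about 0.055 and must be pressed with about 6 N at the pin to reach 0; it lifts again when let go.
- lid_edge (a point): Middle of the lid's free edge, at half its thickness, 180 mm from the hinge axis. The lid is a flat yellow plate 12 mm thick, 96 mm wide along the hinge, the hinge axis lying at half its thickness. When it is upright this edge is on top (272 mm above the bench) and the lid's outer face looks along the jig's +x, away from the post.
- lid_hole (a point): Centre of the pin hole on the lid's outer (upper) face, dark ring around it, 160 mm from the hinge axis; diameter 14 mm through the 12 mm lid. Directly above post_hole when shut. (The hole with the brass ring, 90 mm from the hinge, is the drill guide: not for the pin.)
- ball_center (a point): Centre of the loose pale wooden ball, diameter 56 mm, about 65 g. It starts on a low fixed black ring (44 mm across, 12 mm high), its centre 35 mm above the bench.
- pin: Loose locating pin, origin at the centre of the lower end of its shank, z up along it. Steel shank diameter 12, 45 mm long with a tapered foot; steel collar diameter 30 from z 45 to 51 mm; red round knob diameter 22 from z 51 to 86 mm, to grip. About 80 g. It starts upright in the holder block, collar resting on the block's top.
- holder: Fixed dark wood block 60 x 60 x 50 mm high with an upright hole that holds the pin. Origin: centre of its underside, on the bench. The ball's ring and this block may swap sides.
- jar: Bystander: amber jar with black lid, diameter 60, 85 mm high, origin under its centre.
- offcut: Bystander: pale wood offcut 50 x 90 x 30 mm, origin under its centre.
- screwdriver: Bystander: screwdriver lying on the bench, origin near its middle.
- ball: The same ball as a body; its origin turns with it as it rolls, so use ball_center.

How it is judged:
By the outcome, as a careful person would: the job done as asked, in the order asked, and still so for the second after the job is handed in, while the arm keeps its last pose, push and grip.
It also fails if it takes over 72 s, if anything falls off the work surface, if the arm or the gripper's body presses on something with over 40 N, if the wrist force passes 120 N, or if a joint passes its speed limit or range.

## Working session

There is one attempt and no reset: what is moved stays moved. The work goes in short steps, Python scripts to look and compute and a tool call to move; the robot and the scene stay as the last step left them, time stands still between calls to the robot, and variables do not carry over. Pictures are saved under pics/ and viewed, at most 10 in all, crops included, and the job is handed in when it is done.

Besides the shell and the picture viewer there is one more tool, called after "Call:" by a JSON object that holds its "name" and its "arguments". play_rows: Moves the arm, as the interface text tells. Its arguments: {"type":"object","properties":{"increments":{"type":"array"}},"required":["increments"]}

```bash
ls; mkdir -p pics; cat > h.py <<'E'
import numpy as np, cv2
from rig import env, optics, recognise, pinpoint
def save(cam,name):
    im=optics.grab_frame(cam); cv2.imwrite('pics/'+name+'.png',im[:,:,::-1]); return im
def pp(cam,things,f=pinpoint,n=2):
    for t in things:
        try: r=f(cam,t)
        except Exception as e: print(cam,t,e); continue
        print(cam,t,[(np.round(d['location'],4).tolist() if not np.isscalar(d['location']) else d['location'],round(d['conf'],2)) for d in r[:n]])
E
python3 - <<'E'
from h import *
a=save('scene','s0');b=save('top','t0')
cv2.imwrite('pics/both.png',cv2.resize(np.vstack([a,b])[:,:,::-1],(400,600)))
for c in ('scene','top'):
    pp(c,['jig','cup_seat','post_hole','lid_hinge','lid_edge','lid_hole','ball_center','pin','holder','jar','offcut','screwdriver'],n=1)
s=env.state();print(s['time_s'],s['position'],s['eef_rot'],s['ft_force'])
E
```

```text
pics
scene jig [([0.5658, -0.0645, -0.0008], 0.76)]
scene cup_seat []
scene post_hole [([0.4821, -0.0956, 0.0871], 0.81)]
scene lid_hinge [([0.6377, -0.041, 0.0891], 0.9)]
scene lid_edge [([0.6292, -0.0474, 0.2733], 0.71)]
scene lid_hole [([0.6381, -0.0444, 0.2497], 0.66)]
scene ball_center [([0.4324, 0.3041, 0.0375], 0.48)]
scene pin [([0.4648, -0.2862, 0.0069], 0.73)]
scene holder [([0.4634, -0.2927, 0.0034], 0.74)]
scene jar [([0.6442, 0.2936, -0.0028], 0.7)]
scene offcut [([0.7017, -0.2681, 0.0024], 0.81)]
scene screwdriver [([0.4771, -0.456, 0.0009], 0.77)]
top jig [([0.5654, -0.067, 0.0021], 0.77)]
top cup_seat [([0.5486, -0.0713, 0.0634], 0.86)]
top post_hole [([0.4858, -0.0915, 0.0902], 0.71)]
top lid_hinge [([0.6383, -0.0435, 0.0915], 0.86)]
top lid_edge [([0.6323, -0.0488, 0.2719], 0.72)]
top lid_hole [([0.6341, -0.0424, 0.2514], 0.57)]
top ball_center [([0.4281, 0.3102, 0.0361], 0.67)]
top pin [([0.46, -0.2844, 0.008], 0.5)]
top holder []
top jar [([0.6484, 0.2914, -0.0034], 0.61)]
top offcut [([0.7025, -0.2733, 0.0023], 0.88)]
top screwdriver [([0.4805, -0.4561, 0.0022], 0.75)]
1.3 [ 0.15211031 -0.6062037   0.23130922] [[ 9.69950047e-01  2.43304144e-01  1.40688553e-05]
 [ 2.43304144e-01 -9.69950047e-01  4.80429568e-06]
 [ 1.48149919e-05 -1.23691603e-06 -1.00000000e+00]] [-0.2919809   0.28262887 -0.25759238]
```

View pics/s0.png

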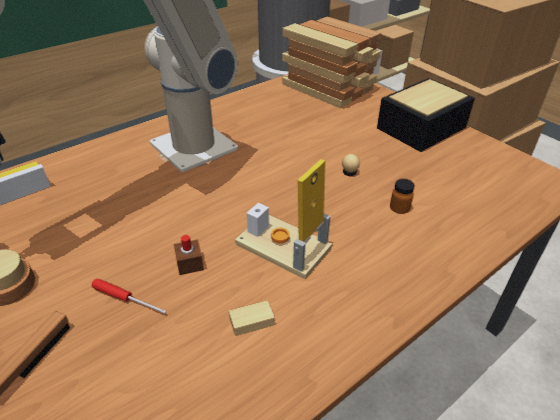

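View pics/t0.png

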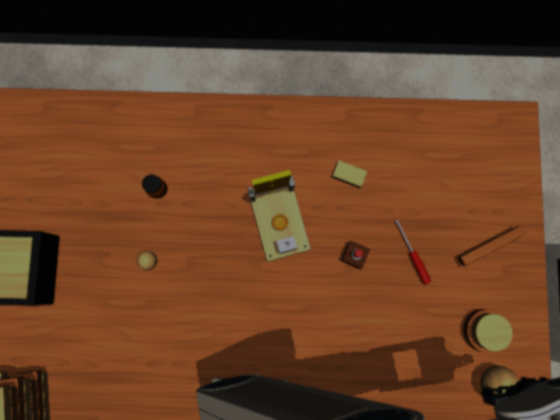

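The scene matches the network reports: the ball is at about (350,163) in the scene picture and the pin at (186,243). The jig is at (285,240) with its lid upright. Its yaw works out near 18.5°. I'll move towards the ball.

Call:
{"name": "play_rows", "arguments": {"increments": [[[0.0224, -0.0205, 0, 0, 0, 0, -1], [0.0224, -0.0205, 0, 0, 0, 0, -1], [0.0224, -0.0205, 0, 0, 0, 0, -1], [0.0224, -0.0205, 0, 0, 0, 0, -1], [0.0224, -0.0205, 0, 0, 0, 0, -1], [0.0224, -0.0205, 0, 0, 0, 0, -1], [0.0224, -0.0205, 0, 0, 0, 0, -1], [0.0224, -0.0205, 0, 0, 0, 0, -1], [0.0224, -0.0205, 0, 0, 0, 0, -1], [0.0224, -0.0205, 0, 0, 0, 0, -1], [0.0224, -0.0205, 0, 0, 0, 0, -1], [0.0224, -0.0205, 0, 0, 0, 0, -1], [0.0224, -0.0205, 0, 0, 0, 0, -1], [0.0224, -0.0205, 0, 0, 0, 0, -1], [0.0224, -0.0205, 0, 0, 0, 0, -1], [0.0224, -0.0205, 0, 0, 0, 0, -1], [0, 0, 0, 0, 0, -0.72, -1], [0, 0, 0, 0, 0, 0, -1], [0, 0, 0, 0, 0, 0, -1]]]}}

```text
time_s: 2.88
position: [0.42, -0.2007, 0.2314]
eef_rot: [[0.949, 0.315, 0.0], [0.315, -0.949, -0.0], [-0.0, 0.0, -1.0]]
ft_force: [-0.9, 0.4, -0.4]
opening: 1.0
gripper_force: 0.0
```

```bash
python3 - <<'E'
from h import *
s=env.state();print(s['time_s'],s['position'],s['ft_force'],s['q'])
save('wrist','w1'); pp('wrist',['pin','holder','jig','cup_seat','post_hole','lid_hinge'],n=1)
E
```

```text
2.8833 [ 0.41998011 -0.2006885   0.23139387] [-0.85547305  0.36917575 -0.39614605] [-2.69993099e+01  1.07109592e+01  1.12953264e+02 -1.22107812e-02
  5.63283851e+01  4.46446888e+01]
wrist pin [([0.4603, -0.2898, 0.0043], 0.63)]
wrist holder [([0.4622, -0.2921, 0.0017], 0.63)]
wrist jig [([0.5614, -0.0657, 0.0004], 0.6)]
wrist cup_seat [([0.5513, -0.0733, 0.0677], 0.86)]
wrist post_hole [([0.4818, -0.0931, 0.0905], 0.96)]
wrist lid_hinge []
```

Call:
{"name": "play_rows", "arguments": {"increments": [[[0.0094, -0.0266, 0, 0, 0, 0, -1], [0.0094, -0.0266, 0, 0, 0, 0, -1], [0.0094, -0.0266, 0, 0, 0, 0, -1], [0.0094, -0.0266, 0, 0, 0, 0, -1], [0.0094, -0.0266, 0, 0, 0, 0, -1], [0.0094, -0.0266, 0, 0, 0, 0, -1], [0.0094, -0.0266, 0, 0, 0, 0, -1], [0.0094, -0.0266, 0, 0, 0, 0, -1], [0.0094, -0.0266, 0, 0, 0, 0, -1], [0.0094, -0.0266, 0, 0, 0, 0, -1], [0.0094, -0.0266, 0, 0, 0, 0, -1], [0.0094, -0.0266, 0, 0, 0, 0, -1], [0.0094, -0.0266, 0, 0, 0, 0, -1], [0.0094, -0.0266, 0, 0, 0, 0, -1], [0.0094, -0.0266, 0, 0, 0, 0, -1], [0.0094, -0.0266, 0, 0, 0, 0, -1], [0.0094, -0.0266, 0, 0, 0, 0, -1], [0.0094, -0.0266, 0, 0, 0, 0, -1], [0, 0, 0, 0, 0, 0, -1], [0, 0, 0, 0, 0, 0, -1]]]}}

```text
time_s: 4.9
position: [0.4293, 0.3077, 0.2311]
eef_rot: [[0.948, 0.317, -0.0], [0.317, -0.948, -0.0], [-0.0, 0.0, -1.0]]
ft_force: [0.1, -0.5, -0.2]
opening: 1.002
gripper_force: 0.0
```

```bash
python3 - <<'E'
from h import *
s=env.state();print(s['time_s'],s['position'],s['eef_rot'],s['q'])
save('wrist','w2'); pp('wrist',['ball_center'],n=1)
save('scene','s2'); pp('scene',['ball_center'],n=1)
im=cv2.imread('pics/w2.png');print(optics.camera_params('wrist'))
E
```

```text
4.9 [0.42926926 0.30765994 0.23106808] [[ 9.48359125e-01  3.17198589e-01 -1.61019445e-04]
 [ 3.17198544e-01 -9.48359119e-01 -2.54728364e-04]
 [-2.33503737e-04  1.90498835e-04 -9.99999955e-01]] [ 3.43422022e+01  1.61525295e+01  1.05619040e+02 -8.05148333e-03
  5.82442817e+01  1.05852850e+02]
wrist ball_center [([0.4324, 0.3033, 0.0355], 0.74)]
scene ball_center [([0.4323, 0.3056, 0.0343], 0.71)]
{'fx': 304.66418844310084, 'fy': 304.66418844310084, 'cx': 284.06827122162053, 'cy': 207.89943519092714, 'T_tool_cam': array([[ 1.11744116e-04, -9.51428701e-01, -3.07869150e-01,
         7.83267369e-02],
       [ 9.99999954e-01,  1.89880019e-05,  3.04279854e-04,
        -4.74545184e-04],
       [-2.83654767e-04, -3.07869170e-01,  9.51428659e-01,
        -1.43684300e-01],
       [ 0.00000000e+00,  0.00000000e+00,  0.00000000e+00,
         1.00000000e+00]])}
```

View pics/w2.png

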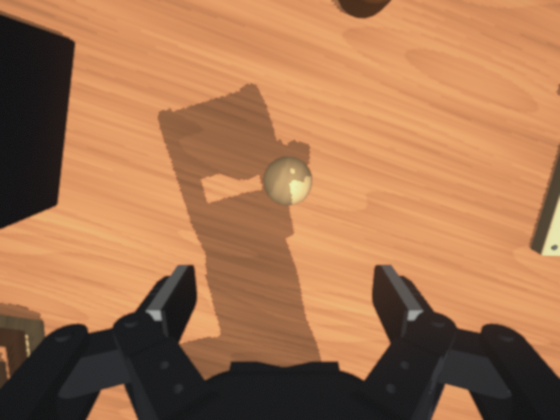

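The wrist picture shows the ball at (288,181). The ray through that pixel gives (0.4315, 0.304), which agrees with the network. Next I descend and grip.

Call:
{"name": "play_rows", "arguments": {"increments": [[[0.001, 0.004, 0.02, 0, 0, 0, -1], [0, 0, 0.03, 0, 0, 0, -1], [0, 0, 0.03, 0, 0, 0, -1], [0, 0, 0.03, 0, 0, 0, -1], [0, 0, 0.03, 0, 0, 0, -1], [0, 0, 0.03, 0, 0, 0, -1], [0, 0, 0.02, 0, 0, 0, -1], [0, 0, 0.017, 0, 0, 0, -1], [0, 0, 0.01, 0, 0, 0, -1], [0, 0, 0, 0, 0, 0, 1], [0, 0, 0, 0, 0, 0, 1], [0, 0, 0, 0, 0, 0, 1], [0, 0, 0, 0, 0, 0, 1], [0, 0, 0, 0, 0, 0, 1], [0, 0, 0, 0, 0, 0, 1], [0, 0, 0, 0, 0, 0, 1], [0, 0, 0, 0, 0, 0, 1]]]}}

```text
time_s: 6.52
position: [0.4322, 0.3041, 0.0158]
eef_rot: [[0.949, 0.316, 0.002], [0.316, -0.949, 0.001], [0.002, -0.001, -1.0]]
ft_force: [-2.1, 1.6, 7.3]
opening: 0.631
gripper_force: 62.5
```

Call:
{"name": "play_rows", "arguments": {"increments": [[[0, 0, -0.01, 0, 0, 0, 1], [0, 0, -0.03, 0, 0, 0, 1], [0, 0, -0.03, 0, 0, 0, 1], [0, 0, -0.03, 0, 0, 0, 1], [0, 0, -0.02, 0, 0, 0, 1], [0, 0, 0, 0, 0, 0, 1], [0, 0, 0, 0, 0, 0, 1]]]}}

```text
time_s: 7.1
position: [0.4324, 0.3038, 0.1361]
eef_rot: [[0.949, 0.316, 0.003], [0.316, -0.949, 0.002], [0.004, -0.001, -1.0]]
ft_force: [0.1, -0.1, -1.2]
opening: 0.629
gripper_force: 63.2
```

```bash
python3 - <<'E'
from h import *
s=env.state();print(s['time_s'],s['position'],s['opening'],s['ft_force'])
save('wrist','w3'); pp('wrist',['ball_center'],n=1);save('scene','s3'); pp('scene',['ball_center'],n=1)
save('top','t3'); pp('top',['ball_center'],n=1)
E
```

```text
7.1 [0.43235638 0.30379465 0.13611507] 0.6290759280171181 [ 0.10644953 -0.07843173 -1.24917372]
wrist ball_center [([0.4318, 0.3018, 0.1577], 0.67)]
scene ball_center [([0.4271, 0.3037, 0.1492], 0.59)]
top ball_center [([0.4314, 0.3048, 0.1525], 0.44)]
```

View pics/w3.png

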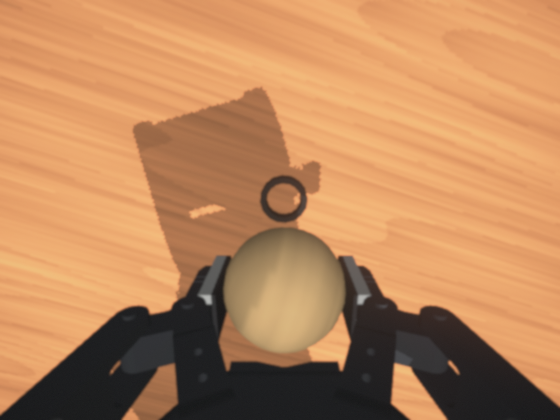

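The ball is held squarely at (284,290), about 17 mm behind the TCP. Next it goes over the cup.

Call:
{"name": "play_rows", "arguments": {"increments": [[[-0.0004, 0.0141, 0, 0, 0, 0, 1], [-0.0004, 0.0281, 0, 0, 0, 0, 1], [-0.0004, 0.0281, 0, 0, 0, 0, 1], [-0.0004, 0.0281, 0, 0, 0, 0, 1], [-0.0004, 0.0281, 0, 0, 0, 0, 1], [-0.0004, 0.0281, 0, 0, 0, 0, 1], [-0.0004, 0.0281, 0, 0, 0, 0, 1], [-0.0004, 0.0281, 0, 0, 0, 0, 1], [-0.0004, 0.0281, 0, 0, 0, 0, 1], [-0.0004, 0.0281, 0, 0, 0, 0, 1], [-0.0004, 0.0281, 0, 0, 0, 0, 1], [-0.0004, 0.0281, 0, 0, 0, 0, 1], [-0.0004, 0.0281, 0, 0, 0, 0, 1], [0, 0.0281, 0, 0, 0, 0, 1], [0, 0.0141, 0, 0, 0, 0, 1], [0, 0, 0, 0, 0, 0, 1], [0, 0, 0, 0, 0, 0, 1]]]}}

```text
time_s: 8.82
position: [0.5503, -0.0718, 0.1335]
eef_rot: [[0.949, 0.314, -0.002], [0.314, -0.949, 0.001], [-0.001, -0.001, -1.0]]
ft_force: [-0.2, 0.7, -1.1]
opening: 0.629
gripper_force: 63.3
```

```bash
python3 - <<'E'
from h import *
s=env.state();print(s['time_s'],s['position'],s['opening'],s['ft_force'])
for c in ('wrist','scene','top'):
    save(c,c+'4'); pp(c,['ball_center','cup_seat','post_hole','lid_hinge','jig'],n=1)
E
```

```text
8.8167 [ 0.55032294 -0.07178311  0.13354481] 0.6285940176645561 [-0.16292992  0.6600775  -1.12416721]
wrist ball_center [([0.5516, -0.0765, 0.1511], 0.77)]
wrist cup_seat [([0.5531, -0.0729, 0.0651], 0.96)]
wrist post_hole [([0.5506, -0.0738, 0.0641], 0.63)]
wrist lid_hinge []
wrist jig [([0.5616, -0.0653, -0.0011], 0.77)]
scene ball_center [([0.5524, -0.072, 0.1547], 0.69)]
scene cup_seat [([0.5541, -0.0708, 0.0663], 0.74)]
scene post_hole [([0.4861, -0.0958, 0.0833], 0.78)]
scene lid_hinge [([0.638, -0.0415, 0.0893], 0.88)]
scene jig [([0.5662, -0.0661, -0.0016], 0.56)]
top ball_center []
top cup_seat [([0.5515, -0.0694, 0.0638], 0.6)]
top post_hole []
top lid_hinge []
top jig []
```

View pics/wrist4.png

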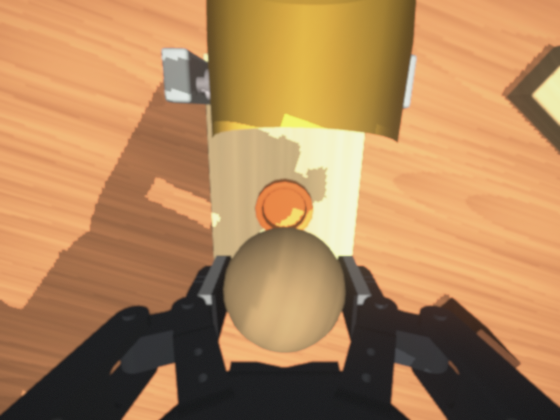

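The cup rim is centred at (285,208), which puts the cup about 4 mm ahead of the held ball in tool x. I'll shift by that much and lower.

Call:
{"name": "play_rows", "arguments": {"increments": [[[0.004, 0, 0.01, 0, 0, 0, 1], [0, 0, 0.02, 0, 0, 0, 1], [0, 0, 0.02, 0, 0, 0, 1], [0, 0, 0.015, 0, 0, 0, 1], [0, 0, 0.01, 0, 0, 0, 1], [0, 0, 0.007, 0, 0, 0, 1], [0, 0, 0.004, 0, 0, 0, 1], [0, 0, 0, 0, 0, 0, 1], [0, 0, 0, 0, 0, 0, 1]]]}}

```text
time_s: 10.47
position: [0.555, -0.0704, 0.0486]
eef_rot: [[0.949, 0.316, 0.001], [0.316, -0.949, -0.0], [0.001, 0.0, -1.0]]
ft_force: [-0.3, 0.1, -0.5]
opening: 0.626
gripper_force: 63.3
```

Call:
{"name": "play_rows", "arguments": {"increments": [[[0, 0, 0.002, 0, 0, 0, 1], [0, 0, 0.001, 0, 0, 0, 1], [0, 0, 0, 0, 0, 0, 1]]]}}

```text
time_s: 10.72
position: [0.5554, -0.0705, 0.0464]
eef_rot: [[0.949, 0.316, 0.002], [0.316, -0.949, -0.0], [0.002, 0.001, -1.0]]
ft_force: [-1.7, -0.3, 7.3]
opening: 0.627
gripper_force: 63.5
```

Call:
{"name": "play_rows", "arguments": {"increments": [[[0, 0, 0, 0, 0, 0, 0], [0, 0, 0, 0, 0, 0, -0.5], [0, 0, 0, 0, 0, 0, -1], [0, 0, 0, 0, 0, 0, -1], [0, 0, 0, 0, 0, 0, -1], [0, 0, 0, 0, 0, 0, -1], [0, 0, -0.01, 0, 0, 0, -1], [0, 0, -0.02, 0, 0, 0, -1], [0, 0, -0.03, 0, 0, 0, -1], [0, 0, -0.03, 0, 0, 0, -1], [0, 0, -0.02, 0, 0, 0, -1], [0, 0, 0, 0, 0, 0, -1], [0, 0, 0, 0, 0, 0, -1]]]}}

```text
time_s: 11.8
position: [0.5555, -0.0705, 0.157]
eef_rot: [[0.949, 0.316, 0.003], [0.316, -0.949, -0.0], [0.003, 0.001, -1.0]]
ft_force: [-0.5, 0.9, -0.1]
opening: 1.002
gripper_force: 0.0
```

```bash
python3 - <<'E'
from h import *
s=env.state();print(s['time_s'],s['position'],s['opening'],s['ft_force'])
for c in ('wrist','scene'):
    save(c,c+'5'); pp(c,['ball_center','lid_edge','lid_hole','lid_hinge','lid'],n=1)
E
```

```text
11.8 [ 0.55545403 -0.07046752  0.15704396] 1.0018392157036071 [-0.51546338  0.90141097 -0.13933007]
wrist ball_center []
wrist lid_edge [([0.5497, -0.0719, 0.0637], 0.56)]
wrist lid_hole []
wrist lid_hinge []
wrist lid it knows: ball, ball_center, cup_seat, holder, jar, jig, lid_edge, lid_hinge, lid_hole, offcut, pin, post_hole, screwdriver
scene ball_center [([0.5531, -0.0726, 0.0652], 0.81)]
scene lid_edge [([0.6307, -0.0486, 0.2728], 0.88)]
scene lid_hole [([0.6371, -0.0472, 0.251], 0.73)]
scene lid_hinge [([0.6382, -0.0399, 0.0907], 0.79)]
scene lid it knows: ball, ball_center, cup_seat, holder, jar, jig, lid_edge, lid_hinge, lid_hole, offcut, pin, post_hole, screwdriver
```

View pics/wrist5.png

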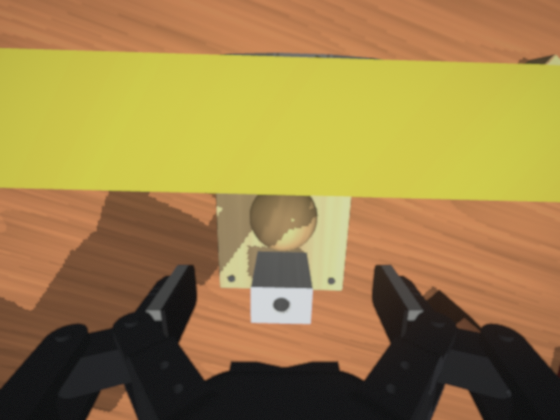

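The ball is seated in the cup at (283,220), and its centre height of 65 mm is right. Next I take the shut fingers up and over, behind the lid.

Call:
{"name": "play_rows", "arguments": {"increments": [[[0, 0, -0.023, 0, 0, 0, 1], [0, 0, -0.03, 0, 0, 0, 1], [0, 0, -0.03, 0, 0, 0, 1], [0, 0, -0.03, 0, 0, 0, 1], [0, 0, -0.03, 0, 0, 0, 1], [0.02, 0, 0, 0, 0, 0, 1], [0.03, 0, 0, 0, 0, 0, 1], [0.03, 0, 0, 0, 0, 0, 1], [0.03, 0, 0, 0, 0, 0, 1], [0.02, 0, 0, 0, 0, 0, 1], [0, 0, 0, 0, 0, 0, 1], [0, 0, 0.02, 0, 0, 0, 1], [0, 0, 0.025, 0, 0, 0, 1], [0, 0, 0.02, 0, 0, 0, 1], [0, 0, 0, 0, 0, 0, 1], [0, 0, 0, 0, 0, 0, 1]]]}}

```text
time_s: 13.63
position: [0.6768, -0.0295, 0.2323]
eef_rot: [[0.949, 0.316, -0.003], [0.316, -0.949, 0.0], [-0.003, -0.001, -1.0]]
ft_force: [-0.2, -1.0, 0.7]
opening: -0.001
gripper_force: 0.0
```

Call:
{"name": "play_rows", "arguments": {"increments": [[[-0.012, 0, 0, 0, 0, 0, 1], [-0.012, 0, 0, 0, 0, 0, 1], [-0.0073, 0, 0.0006, 0, 0, 0, 1], [-0.0073, 0, 0.0006, 0, 0, 0, 1], [-0.0073, 0, 0.0006, 0, 0, 0, 1], [-0.0073, 0, 0.0007, 0, 0, 0, 1], [-0.0072, 0, 0.0007, 0, 0, 0, 1], [-0.0069, 0, 0.0025, 0, 0, 0, 1], [-0.0069, 0, 0.0025, 0, 0, 0, 1], [-0.0069, 0, 0.0025, 0, 0, 0, 1], [-0.0069, 0, 0.0025, 0, 0, 0, 1], [-0.0068, 0, 0.0026, 0, 0, 0, 1], [-0.006, 0, 0.0042, 0, 0, 0, 1], [-0.006, 0, 0.0042, 0, 0, 0, 1], [-0.006, 0, 0.0042, 0, 0, 0, 1], [-0.006, 0, 0.0042, 0, 0, 0, 1], [-0.006, 0, 0.0042, 0, 0, 0, 1]]]}}

```text
time_s: 15.05
position: [0.559, -0.0688, 0.1959]
eef_rot: [[0.949, 0.316, -0.0], [0.316, -0.949, 0.0], [-0.0, -0.0, -1.0]]
ft_force: [1.8, 0.4, 0.1]
opening: -0.001
gripper_force: 0.6
```

```bash
python3 - <<'E'
from h import *
for c in ('scene','top'):
    save(c,c+'6'); pp(c,['lid_edge','lid_hole','lid_hinge'],n=1)
E
```

```text
scene lid_edge [([0.5181, -0.081, 0.2266], 0.91)]
scene lid_hole []
scene lid_hinge [([0.6373, -0.041, 0.0908], 0.84)]
top lid_edge [([0.5198, -0.0821, 0.2185], 0.47)]
top lid_hole [([0.5354, -0.0769, 0.212], 0.53)]
top lid_hinge []
```

Call:
{"name": "play_rows", "arguments": {"increments": [[[-0.0047, 0, 0.0056, 0, 0, 0, 1], [-0.0047, 0, 0.0056, 0, 0, 0, 1], [-0.0047, 0, 0.0056, 0, 0, 0, 1], [-0.0047, 0, 0.0056, 0, 0, 0, 1], [-0.0047, 0, 0.0056, 0, 0, 0, 1], [-0.0031, 0, 0.0066, 0, 0, 0, 1], [-0.0031, 0, 0.0066, 0, 0, 0, 1], [-0.0031, 0, 0.0066, 0, 0, 0, 1], [-0.0031, 0, 0.0066, 0, 0, 0, 1], [-0.003, 0, 0.0066, 0, 0, 0, 1], [-0.0015, 0, 0.006, 0, 0, 0, 1], [-0.0015, 0, 0.006, 0, 0, 0, 1], [-0.0015, 0, 0.006, 0, 0, 0, 1], [-0.0015, 0, 0.005, 0, 0, 0, 1], [0, 0, 0.004, 0, 0, 0, 1], [0, 0, 0, 0, 0, 0, 1]]]}}

```text
time_s: 16.78
position: [0.5163, -0.0828, 0.1076]
eef_rot: [[0.949, 0.316, -0.001], [0.316, -0.949, 0.0], [-0.001, -0.001, -1.0]]
ft_force: [0.1, 0.5, 0.3]
opening: 0.001
gripper_force: 0.0
```

Call:
{"name": "play_rows", "arguments": {"increments": [[[0, 0, 0.002, 0, 0, 0, 1], [0, 0, 0.001, 0, 0, 0, 1], [0, 0, 0, 0, 0, 0, 1]]]}}

```text
time_s: 17.03
position: [0.5172, -0.0829, 0.1056]
eef_rot: [[0.949, 0.316, 0.0], [0.316, -0.949, -0.0], [0.0, 0.0, -1.0]]
ft_force: [0.0, -0.3, -0.2]
opening: 0.004
gripper_force: 0.0
```

```bash
python3 - <<'E'
from h import *
s=env.state();print(s['time_s'],s['position'],s['q'])
for c in ('scene','top'):
    save(c,c+'7'); pp(c,['lid_edge','lid_hole','lid_hinge'],n=1)
E
```

```text
17.0333 [ 0.51717007 -0.08289799  0.10558785] [-1.04083252e+01  2.66059393e+01  1.10771443e+02 -2.55571932e-04
  4.25997522e+01  6.11854993e+01]
scene lid_edge [([0.465, -0.101, 0.1049], 0.97)]
scene lid_hole [([0.4865, -0.0892, 0.1048], 0.77)]
scene lid_hinge [([0.6365, -0.0399, 0.0928], 0.68)]
top lid_edge []
top lid_hole []
top lid_hinge [([0.6345, -0.046, 0.091], 0.74)]
```

Call:
{"name": "play_rows", "arguments": {"increments": [[[0, 0, -0.02, 0, 0, 0, 1], [0, 0, -0.03, 0, 0, 0, 1], [0, 0, -0.03, 0, 0, 0, 0], [0, 0, -0.03, 0, 0, 0, -0.5], [-0.0117, 0.0178, -0.02, 0, 0, 0, -0.5], [-0.0117, 0.0178, 0, 0, 0, 0, -0.5], [-0.0117, 0.0178, 0, 0, 0, 0, -0.5], [-0.0117, 0.0178, 0, 0, 0, 0, -0.5], [-0.0117, 0.0178, 0, 0, 0, 0, -0.5], [-0.0117, 0.0178, 0, 0, 0, 0, -0.5], [-0.0117, 0.0178, 0, 0, 0, 0, -0.5], [-0.0117, 0.0178, 0, 0, 0, 0, -0.5], [-0.0117, 0.0178, 0, 0, 0, 0, -0.5], [-0.0117, 0.0178, 0, 0, 0, 0, -0.5], [0, 0, 0, 0, 0, 0, -0.5], [0, 0, 0, 0, 0, 0, -0.5]]]}}

```text
time_s: 18.77
position: [0.4617, -0.2894, 0.2354]
eef_rot: [[0.95, 0.314, -0.0], [0.314, -0.95, 0.0], [0.0, -0.0, -1.0]]
ft_force: [0.5, -1.2, -0.6]
opening: 0.75
gripper_force: 0.0
```

```bash
python3 - <<'E'
from h import *
s=env.state();print(s['time_s'],s['position'])
for c in ('wrist','scene','top'):
    im=save(c,c+'8'); pp(c,['pin','holder','lid_edge','lid_hole'],n=1)
# red knob centroid in wrist
im=cv2.imread('pics/wrist8.png').astype(int)
m=(im[...,2]>90)&(im[...,1]<im[...,2]*.35)&(im[...,0]<im[...,2]*.35)
n,l,st,ce=cv2.connectedComponentsWithStats(m.astype(np.uint8))
for i in range(1,n):
    if st[i,4]>80: print(st[i],ce[i])
E
```

```text
18.7667 [ 0.46173774 -0.28935265  0.23543204]
wrist pin [([0.4618, -0.2861, 0.0038], 0.9)]
wrist holder [([0.4606, -0.2894, 0.0005], 0.91)]
wrist lid_edge [([0.4668, -0.0961, 0.1016], 0.76)]
wrist lid_hole [([0.4847, -0.092, 0.1043], 0.67)]
scene pin [([0.4634, -0.2842, 0.007], 0.74)]
scene holder [([0.4624, -0.2921, 0.0012], 0.81)]
scene lid_edge [([0.4659, -0.0991, 0.1046], 0.94)]
scene lid_hole [([0.4887, -0.09, 0.1051], 0.76)]
top pin [([0.5668, -0.0661, 0.0013], 0.64)]
top holder [([0.4619, -0.2887, -0.0035], 0.59)]
top lid_edge [([0.4658, -0.0989, 0.1021], 0.94)]
top lid_hole [([0.4852, -0.0898, 0.1081], 0.59)]
[277 183  16   9 101] [284.01980198 187.11881188]
[ 407  208   17   70 1037] [415.33076181 244.58437801]
```

View pics/wrist8.png

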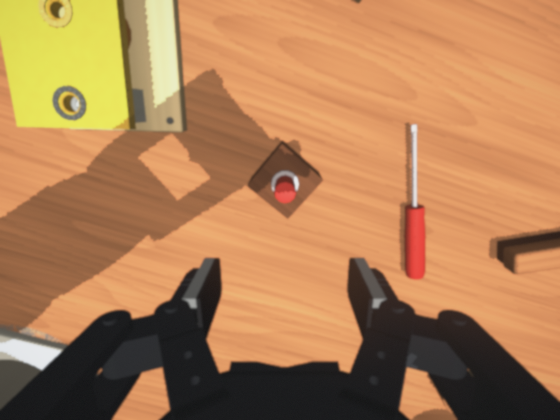

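The knob is at (285,190), and the ray puts the pin within 1.5 mm below the TCP. The lid hole's dark ring at (69,102) computes to about (0.4846, -0.0902). I descend and grip the knob.

Call:
{"name": "play_rows", "arguments": {"increments": [[[0.001, 0.0005, 0.02, 0, 0, 0, -0.5], [0, 0, 0.03, 0, 0, 0, -0.5], [0, 0, 0.03, 0, 0, 0, -0.5], [0, 0, 0.03, 0, 0, 0, -0.5], [0, 0, 0.03, 0, 0, 0, -0.5], [0, 0, 0.02, 0, 0, 0, -0.5], [0, 0, 0.014, 0, 0, 0, -0.5], [0, 0, 0, 0, 0, 0, 0], [0, 0, 0, 0, 0, 0, 1], [0, 0, 0, 0, 0, 0, 1], [0, 0, 0, 0, 0, 0, 1], [0, 0, 0, 0, 0, 0, 1], [0, 0, 0, 0, 0, 0, 1], [0, 0, 0, 0, 0, 0, 1], [0, 0, 0, 0, 0, 0, 1]]]}}

```text
time_s: 20.77
position: [0.4641, -0.2894, 0.0628]
eef_rot: [[0.949, 0.316, 0.002], [0.316, -0.949, -0.001], [0.002, 0.002, -1.0]]
ft_force: [-0.4, 0.0, 6.2]
opening: 0.236
gripper_force: 58.7
```

Call:
{"name": "play_rows", "arguments": {"increments": [[[0, 0, -0.01, 0, 0, 0, 1], [0, 0, -0.02, 0, 0, 0, 1], [0, 0, -0.03, 0, 0, 0, 1], [0, 0, -0.03, 0, 0, 0, 1], [0, 0, -0.03, 0, 0, 0, 1], [0, 0, -0.02, 0, 0, 0, 1], [0.0042, -0.0091, 0, 0, 0, 0, 1], [0.0083, -0.0182, 0, 0, 0, 0, 1], [0.0083, -0.0182, 0, 0, 0, 0, 1], [0.0083, -0.0182, 0, 0, 0, 0, 1], [0.0083, -0.0182, 0, 0, 0, 0, 1], [0.0083, -0.0182, 0, 0, 0, 0, 1], [0.0083, -0.0182, 0, 0, 0, 0, 1], [0.0083, -0.0182, 0, 0, 0, 0, 1], [0.0083, -0.0182, 0, 0, 0, 0, 1], [0.0083, -0.0182, 0, 0, 0, 0, 1], [0.0041, -0.0091, 0, 0, 0, 0, 1], [0, 0, 0, 0, 0, 0, 1], [0, 0, 0, 0, 0, 0, 1]]]}}

```text
time_s: 22.35
position: [0.4842, -0.0898, 0.2014]
eef_rot: [[0.948, 0.317, -0.0], [0.317, -0.948, -0.0], [-0.001, 0.0, -1.0]]
ft_force: [-0.2, 0.3, -0.8]
opening: 0.235
gripper_force: 59.5
```

```bash
python3 - <<'E'
from h import *
s=env.state();print(s['time_s'],s['position'],s['opening'])
for c in ('wrist','scene'):
    im=save(c,c+'9'); pp(c,['pin','lid_hole','lid_edge'],n=1)
im=cv2.imread('pics/wrist9.png')
cv2.imwrite('pics/w9b.png',cv2.resize(im[100:400,160:410],None,fx=2,fy=2,interpolation=cv2.INTER_CUBIC))
E
```

```text
22.35 [ 0.48423958 -0.08975607  0.20138798] 0.23491025903586737
wrist pin [([0.4815, -0.0856, 0.144], 0.83)]
wrist lid_hole [([0.4833, -0.0898, 0.1053], 0.78)]
wrist lid_edge [([0.4631, -0.0974, 0.1048], 0.68)]
scene pin [([0.4856, -0.0851, 0.1452], 0.51)]
scene lid_hole [([0.4836, -0.089, 0.1045], 0.57)]
scene lid_edge [([0.4668, -0.0971, 0.1048], 0.67)]
```

View pics/w9b.png

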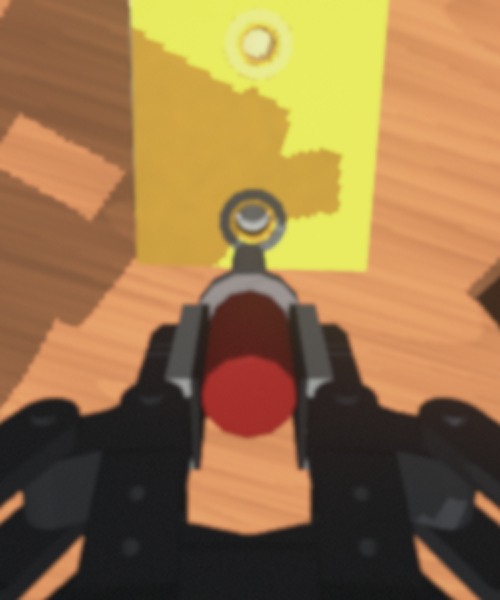

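The hole ring is centred at px (286.5,210). The pin axis is at about 284.7, so the pin needs to go about 1.3 mm in +y. I correct that and start inserting.

Call:
{"name": "play_rows", "arguments": {"increments": [[[0.0003, 0.0013, 0.01, 0, 0, 0, 1], [0, 0, 0.01, 0, 0, 0, 1], [0, 0, 0.008, 0, 0, 0, 1], [0, 0, 0.005, 0, 0, 0, 1], [0, 0, 0.004, 0, 0, 0, 1], [0, 0, 0.003, 0, 0, 0, 1], [0, 0, 0.002, 0, 0, 0, 1], [0, 0, 0, 0, 0, 0, 1]]]}}

```text
time_s: 23.42
position: [0.4851, -0.091, 0.1591]
eef_rot: [[0.949, 0.316, -0.001], [0.316, -0.949, 0.0], [-0.0, -0.0, -1.0]]
ft_force: [0.1, -0.3, -0.9]
opening: 0.237
gripper_force: 59.5
```

```bash
python3 - <<'E'
from h import *
s=env.state();print(s['time_s'],s['position'],s['opening'],s['ft_force'],s['moment'])
im=save('wrist','w10')
cv2.imwrite('pics/w10b.png',cv2.resize(im[100:400,160:410,::-1],None,fx=2,fy=2,interpolation=cv2.INTER_CUBIC))
E
```

```text
23.4167 [ 0.48508146 -0.09102196  0.15912796] 0.2373025078596493 [ 0.13896507 -0.26444899 -0.93832408] [ 0.05130218 -0.03079072  0.02397167]
```

View pics/w10b.png

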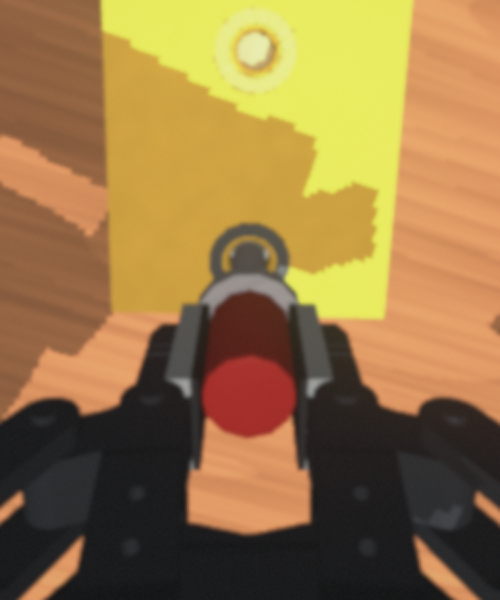

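The pin tip sits centred in the ring at crop (249,258) and there is no contact force. I go on down.

Call:
{"name": "play_rows", "arguments": {"increments": [[[0, 0, 0.003, 0, 0, 0, 1], [0, 0, 0.003, 0, 0, 0, 1], [0, 0, 0.003, 0, 0, 0, 1], [0, 0, 0.002, 0, 0, 0, 1], [0, 0, 0.002, 0, 0, 0, 1], [0, 0, 0, 0, 0, 0, 1]]]}}

```text
time_s: 23.97
position: [0.485, -0.0911, 0.1461]
eef_rot: [[0.949, 0.316, -0.001], [0.316, -0.949, 0.0], [-0.001, -0.0, -1.0]]
ft_force: [-1.0, -0.4, -1.3]
opening: 0.238
gripper_force: 59.5
```

Call:
{"name": "play_rows", "arguments": {"increments": [[[0, 0, 0.002, 0, 0, 0, 1], [0, 0, 0.002, 0, 0, 0, 1], [0, 0, 0.002, 0, 0, 0, 1], [0, 0, 0.002, 0, 0, 0, 1], [0, 0, 0.002, 0, 0, 0, 1], [0, 0, 0, 0, 0, 0, 1]]]}}

```text
time_s: 24.47
position: [0.485, -0.0911, 0.1361]
eef_rot: [[0.949, 0.316, -0.001], [0.316, -0.949, 0.0], [-0.001, -0.0, -1.0]]
ft_force: [0.2, 0.4, -0.9]
opening: 0.239
gripper_force: 59.5
```

Now in the post hole with no force. Collar should meet the lid at TCP ≈ 0.120.

Call:
{"name": "play_rows", "arguments": {"increments": [[[0, 0, 0.003, 0, 0, 0, 1], [0, 0, 0.003, 0, 0, 0, 1], [0, 0, 0.003, 0, 0, 0, 1], [0, 0, 0.003, 0, 0, 0, 1], [0, 0, 0.003, 0, 0, 0, 1], [0, 0, 0.002, 0, 0, 0, 1], [0, 0, 0, 0, 0, 0, 1]]]}}

```text
time_s: 25.05
position: [0.485, -0.0911, 0.1191]
eef_rot: [[0.949, 0.316, -0.001], [0.316, -0.949, 0.0], [-0.001, -0.0, -1.0]]
ft_force: [0.7, -0.6, -0.7]
opening: 0.241
gripper_force: 59.7
```

Call:
{"name": "play_rows", "arguments": {"increments": [[[0, 0, 0.002, 0, 0, 0, 1], [0, 0, 0.002, 0, 0, 0, 1], [0, 0, 0.002, 0, 0, 0, 1], [0, 0, 0.001, 0, 0, 0, 1], [0, 0, 0.001, 0, 0, 0, 1], [0, 0, 0, 0, 0, 0, 1]]]}}

```text
time_s: 25.55
position: [0.4852, -0.0911, 0.1114]
eef_rot: [[0.949, 0.316, -0.0], [0.316, -0.949, 0.0], [-0.0, -0.0, -1.0]]
ft_force: [-1.4, 0.3, 1.4]
opening: 0.238
gripper_force: 59.9
```

Call:
{"name": "play_rows", "arguments": {"increments": [[[0, 0, 0.001, 0, 0, 0, 1], [0, 0, 0.001, 0, 0, 0, 1], [0, 0, 0, 0, 0, 0, 1]]]}}

```text
time_s: 25.8
position: [0.4853, -0.0911, 0.1107]
eef_rot: [[0.949, 0.316, 0.0], [0.316, -0.949, -0.0], [0.0, 0.0, -1.0]]
ft_force: [-6.1, 0.8, 16.4]
opening: 0.237
gripper_force: 61.9
```

```bash
python3 - <<'E'
from h import *
s=env.state();print(s['time_s'],s['position'],s['ft_force'])
for c in ('scene','wrist'):
    save(c,c+'11'); pp(c,['lid_edge','lid_hole','pin','lid_hinge'],n=1)
E
```

```text
25.8 [ 0.48528635 -0.09114839  0.11065778] [-6.10040283  0.76244465 16.43650324]
scene lid_edge [([0.4661, -0.0968, 0.0938], 0.97)]
scene lid_hole [([0.4846, -0.0912, 0.0978], 0.7)]
scene pin [([0.4853, -0.0898, 0.0547], 0.52)]
scene lid_hinge [([0.6395, -0.042, 0.0875], 0.93)]
wrist lid_edge []
wrist lid_hole []
wrist pin [([0.483, -0.0862, 0.0536], 0.78)]
wrist lid_hinge [([0.5589, -0.0691, 0.0353], 0.25)]
```

Call:
{"name": "play_rows", "arguments": {"increments": [[[0, 0, 0.0004, 0, 0, 0, 1], [0, 0, 0, 0, 0, 0, 1], [0, 0, 0, 0, 0, 0, 1], [0, 0, 0, 0, 0, 0, 1]]]}}

```text
time_s: 26.63
position: [0.4853, -0.0911, 0.1106]
eef_rot: [[0.949, 0.316, 0.0], [0.316, -0.949, -0.0], [0.0, 0.0, -1.0]]
ft_force: [-7.8, 1.1, 22.2]
opening: 0.234
gripper_force: 62.1
```

```bash
python3 - <<'E'
from h import *
s=env.state();print(s['time_s'],s['position'],s['ft_force'])
im=save('scene','s12')
pp('scene',['lid_edge','lid_hole','pin'],n=1)
cv2.imwrite('pics/s12b.png',cv2.resize(im[180:290,220:350,::-1],None,fx=5,fy=5,interpolation=cv2.INTER_CUBIC))
E
```

```text
26.6333 [ 0.48529882 -0.09113956  0.11060365] [-7.75739824  1.11222273 22.21200397]
scene lid_edge [([0.4646, -0.0981, 0.094], 0.6)]
scene lid_hole [([0.4879, -0.091, 0.0932], 0.76)]
scene pin [([0.4842, -0.0869, 0.0502], 0.42)]
```

View pics/s12b.png

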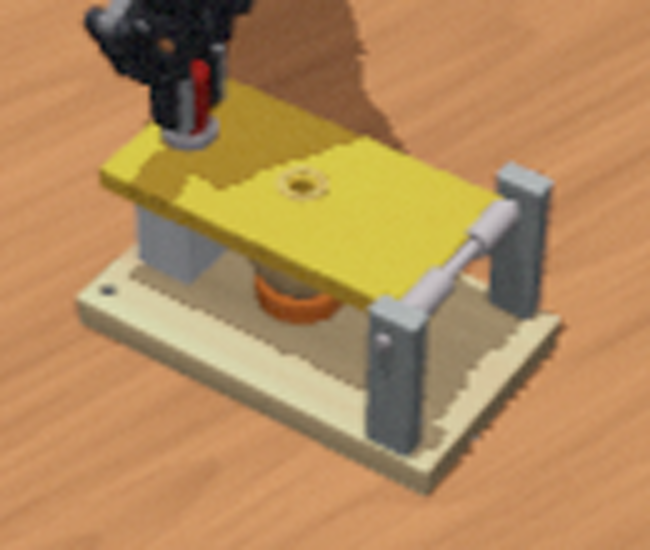

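The picture shows the lid lying on the post. The pin collar at crop (190,135) is down on the lid, and the ball sits in the cup below. The push is about 22 N, so I hand in.

```bash
python3 -c "
from rig import env
print(env.sign_off())"
```

```text
the job is handed in; nothing more can be done
None
```

I handed the job in at about 26.7 s of the 72 s allowed: the ball is in the cup, the lid is shut on the post, the pin is fully in, and the gripper is still pushing down on the knob with about 22 N.

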